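# Scoop polishing bobs from a bin into a case

## Task

The scoop is parked with its handle under the little white shelf: draw it out by its pan, lay it flat on the dark mat with the handle clear of the shelf and let go, then take it by the red handle. With the scoop, fetch all four polishing bobs out of the narrow blue bin and tip them into the open white case, without touching the bobs with the fingers. Then lay the scoop flat on the mat again, all four bobs being at rest in the case, and leave the screwdriver, wax jar, cork block and the two things on the shelf where they are.

Things in the scene. Friction and masses are not known exactly. Their poses are not given: they have to be found in the camera images.
- scoop: Loose aluminium scoop, 185 mm long, 0.17 kg, lies flat by itself. Origin: centre of the underside of its flat pan; x points from the open mouth (-x) to the handle, z up. Pan 90 mm long (x -45 to 45), 66 wide outside, 60 inside, floor 1.5 thick, walls 34 high. Centre of mass near x = 20. Starts on the bench, handle under the shelf, pan just in front of it, mouth to the robot.
- scoop_grip (a point): Point on the centre line of the scoop's red handle, at x = 65, z = 75 mm in the scoop's frame; axes as the scoop's. The handle is a straight level bar from x = 45 to 140 mm, 16 mm wide (y), 26 mm tall, on a post 14 mm wide at x = 45 to 53 that rises from the pan's rear wall. Grip it firmly: pressed hard on a floor, the scoop turns in the fingers.
- scoop_lip (a point): Middle of the square front lip of the pan's floor, at x = -45, z = 0 in the scoop's frame. The side walls are 34 mm high from x = 5 back, 22 mm high from x = -15 to 5, and absent in front of that, so the front 30 mm of the pan is a flat lip.
- shelf: Low white bench riser, fixed. Origin: bench level, middle of its front edge; x points into it (away from the robot). 260 mm wide (y), 170 mm deep, top face at 125 mm, top board 15 mm thick (underside at 110 mm), side panels 12 mm thick; open in front and behind.
- mat: Dark rubber mat, fixed, 220 mm (x) by 200 mm (y), 3 mm thick. Origin: centre of its underside, on the bench.
- bin: Narrow blue open bin, fixed to the bench, long side along its x axis. Origin: centre of its underside. Outside 210 (x) by 84 (y) by 44 mm high; walls and floor 4 mm thick, so inside 202 by 76 mm. Too narrow for a gripper beside the pan. At the start the bobs lie in its -x half (the end nearer the robot) and its +x half is empty.
- case: White open plastic case, fixed, 150 by 150 mm, 50 mm high, walls and floor 4 mm. Origin: centre of its underside. A lid folded open leans out over its -x side, reaching 110 mm beyond that side and 105 mm high.
- bob1: Polishing bob 1: a rigid brown barrel, 28 mm in diameter, 32 mm long, edges well rounded (10 mm), 20 g, loose. Origin: its centre; z along its own axis. Stands on end in the bin at the start.
- bob2: Polishing bob 2: a rigid green barrel, 28 mm in diameter, 32 mm long, edges well rounded (10 mm), 20 g, loose. Origin: its centre; z along its own axis. Stands on end in the bin at the start.
- bob3: Polishing bob 3: a rigid cream barrel, 28 mm in diameter, 32 mm long, edges well rounded (10 mm), 20 g, loose. Origin: its centre; z along its own axis. Stands on end in the bin at the start.
- bob4: Polishing bob 4: a rigid brown barrel, 28 mm in diameter, 32 mm long, edges well rounded (10 mm), 20 g, loose. Origin: its centre; z along its own axis. Stands on end in the bin at the start.
- bottle: Amber bottle, 68 mm diameter, 170 mm tall, standing on the shelf. Origin: centre of its underside. Bystander.
- tin: Tin, 68 mm diameter, 60 mm tall, standing on the shelf. Origin: centre of its underside. Bystander.
- screwdriver: Orange-handled screwdriver, 180 mm long, lying on the bench along its x axis. Bystander.
- wax: Small jar with green cap, 52 mm diameter, 35 mm tall, standing on the bench. Origin: centre of its underside. Bystander.
- sandblock: Cork sanding block, 100 by 50 by 30 mm, lying on the bench. Origin: centre of its underside. Bystander.
There are look-alikes about, which are no part of the job. There is more than one size of the scoop; the one meant has the size given above.

How it is judged:
On the way, in this order (a step that is already met when the one before it is completed fails the run):
1. the scoop lies flat on the mat, its handle clear in front of the shelf, let go (x of scoop in the frame of mat between -0.11 and 0.11 m and y of scoop in the frame of mat between -0.1 and 0.1 m and z of scoop in the frame of mat between 0 and 0.015 m and angle between scoop's own z axis and vertical below 0.15 rad and linear speed of scoop below 0.02 m/s and contact force between the fingers and scoop below 0.2 N and x of scoop_grip in the frame of shelf below -0.03 m), for 0.2 s.
2. at least one bob rides in the scoop's pan, lifted out of the bin (height (world z) of scoop above 0.07 m and ((x of bob1 in the frame of scoop between -0.06 and 0.06 m and y of bob1 in the frame of scoop between -0.04 and 0.04 m and z of bob1 in the frame of scoop between 0 and 0.06 m) or (x of bob2 in the frame of scoop between -0.06 and 0.06 m and y of bob2 in the frame of scoop between -0.04 and 0.04 m and z of bob2 in the frame of scoop between 0 and 0.06 m) or (x of bob3 in the frame of scoop between -0.06 and 0.06 m and y of bob3 in the frame of scoop between -0.04 and 0.04 m and z of bob3 in the frame of scoop between 0 and 0.06 m) or (x of bob4 in the frame of scoop between -0.06 and 0.06 m and y of bob4 in the frame of scoop between -0.04 and 0.04 m and z of bob4 in the frame of scoop between 0 and 0.06 m))), for 0.2 s.
At the end, for the whole second after the job is handed in: All four bobs rest inside the case, centres within its walls and under 50 mm above the bench; the scoop lies flat (within 0.15 rad), at rest and let go, its pan centre over the mat, at most 15 mm above the bench, its handle point at least 30 mm in front of the shelf (all of step 1 and x of bob1 in the frame of case between -0.075 and 0.075 m and y of bob1 in the frame of case between -0.075 and 0.075 m and z of bob1 in the frame of case between 0 and 0.05 m and linear speed of each of bob1, bob2, bob3, bob4 below 0.03 m/s and x of bob2 in the frame of case between -0.075 and 0.075 m and y of bob2 in the frame of case between -0.075 and 0.075 m and z of bob2 in the frame of case between 0 and 0.05 m and x of bob3 in the frame of case between -0.075 and 0.075 m and y of bob3 in the frame of case between -0.075 and 0.075 m and z of bob3 in the frame of case between 0 and 0.05 m and x of bob4 in the frame of case between -0.075 and 0.075 m and y of bob4 in the frame of case between -0.075 and 0.075 m and z of bob4 in the frame of case between 0 and 0.05 m); the robot touches nothing.
It fails at once if a finger touches a bob (over 0.5 N) (contact force between the fingers and bob1 above 0.5 N or contact force between the fingers and bob2 above 0.5 N or contact force between the fingers and bob3 above 0.5 N or contact force between the fingers and bob4 above 0.5 N).
It fails at once if a bystander (bottle, tin, screwdriver, wax jar, cork block) is moved by more than 25 mm (distance of any of bottle, tin, screwdriver, wax, sandblock from where it was at the start of the episode above 0.025 m).
It also fails if it takes over 72 s, if anything falls off the work surface, if the arm or the gripper's body presses on something with over 40 N, if the wrist force passes 120 N, or if a joint passes its speed limit or range.

## Robot

A 6-joint arm with a two-finger parallel gripper is mounted at the origin on the work surface. World frame = base frame: x ahead of the robot, y to its left, z up, the work surface at z = 0. Lengths are in m, angles in rad, forces in N, time in s.
With the tool pointing down it reaches from about 0.275 to 0.75 m from the base axis. Payload 10.2 kg.
Tool frame: the origin (TCP) lies midway between the tips of the shut fingers; the grasp point (between the pads) lies robot.hold_point_z behind it (robot.hold_point_z is the distance from the TCP to the grasp point, in m); z points along the fingers, y is the line along which they close (so a half turn about z gives the same grasp; the last joint's range is limited). The gripper opens to 88 mm and grips with 3 to 60 N. Pads are 18 mm wide; open, the fingers measure 123 mm over their backs; the gripper's body (75 mm by 187 mm) begins 45 mm behind the grasp point.
Start: joints at [1.122, 0.313, 1.498, -0, 1.331, -0.223], TCP at [0.118, 0.512, 0.239] pointing down, gripper open.
Joint ranges: [-2.94, 2.94], [-0.97, 2.17], [0.19, 2.56], [-1.23, 4.37], [0.02, 3.11], [-2.88, 2.88]. Speed limits (rad/s): [2.39, 2.39, 3.01, 3.14, 3.14, 3.14].

## Interface

Orientations are given as a rotation vector (axis times angle).
In Python, from plant import robot, grip, kinematics, cams, monitor gives the robot as it stands. Calls block until the motion is done:
- robot.move_pose(position, orientation): joint-space move of the TCP to a pose.
- robot.move_linear(position, frame=None, feed=0.15, max_force=None): straight line of the TCP; frame=None keeps the orientation; feed is the mean speed in m/s. With max_force (N) it stops when the force on the tool has changed by that much, and returns True; else False.
- robot.move_j(angles): joint-space move.
- grip(opening): finger opening in m; the grip force is fixed at half the most; returns when the fingers have stopped.
- robot.wait(seconds).
- kinematics.ik(position, orientation): joint angles nearest the present ones, or None.
- cams.camera(name): name is "side" or "top" or "wrist"; returns (picture, depth): 384x512x3 uint8, blue, green, red; 384x512 float32, m along the optical axis (not along the pixel's ray), 0 where there is no reading.
- cams.calibration(name): a dict with "camera_matrix" (3x3 intrinsics, pixels), "xyz" and "attitude" of the camera in the world. Camera axes: x right, y up, looking along -z (the intrinsics and any distortion apply to the point x, -y, -z); pixel columns grow to the right and rows downward; lengths in m; the calibration is good to about 2 mm. A picture is of the moment at which its call begins: read the wrist's pose just before it. calibration takes no time and is no camera call; for the wrist camera it gives the pose at the moment of the call.
A pose or a line that the arm cannot do raises robot.MotionError and nothing moves.
- robot.job_done(): hands the job in; it is judged then, once.
Readings, each from a call of its own:
- monitor.read_time(): time.
- monitor.read_q(): joint angles.
- monitor.read_dq(): joint speeds.
- monitor.read_tau(): joint torques, N m.
- monitor.read_position(): TCP position.
- monitor.read_orientation(): TCP orientation.
- monitor.read_ft_force(): force on the tool from outside, world axes, zero at the start.
- monitor.read_moment(): the same for the moment, N m.
- monitor.read_finger_gap(): finger opening in m.
- monitor.read_grasp_force(): force on a finger pad.
Only numpy, scipy, OpenCV 4.12 (cv2) and the standard library are available. Lean on these libraries where they do the work, as an engineer would, in place of code of your own. Each camera call takes 0.05 s, during which the arm holds its last target. There are 200 camera calls.

## Working session

There is one attempt and no reset: what is moved stays moved. The work goes in short steps, each a Python script; the robot and the scene stay as the last script left them, time stands still between calls to the robot, and variables do not carry over. Pictures are saved under pics/ and viewed, at most 11 in all, crops included, and the job is handed in when it is done.

```bash
ls; mkdir -p pics; python3 - <<'E'
from plant import robot, grip, kinematics, cams, monitor
import cv2, numpy as np
for n in ("top","side"):
    p,d=cams.camera(n); cv2.imwrite(f"pics/{n}0.png",p); np.save(f"{n}_d.npy",d); np.save(f"{n}_p.npy",p)
    c=cams.calibration(n); print(n,c, d.min(), d.max())
print(robot.hold_point_z, monitor.read_orientation(), monitor.read_time())
E
```

```text
pics
top {'camera_matrix': array([[419.2176718 ,   0.        , 249.26545221],
       [  0.        , 419.2176718 , 194.96185979],
       [  0.        ,   0.        ,   1.        ]]), 'xyz': array([ 0.36967824, -0.0127973 ,  1.48826453]), 'attitude': array([ 0.04569418, -0.03770157, -1.58131447])} 0.0 2.32462
side {'camera_matrix': array([[418.28069703,   0.        , 247.80346332],
       [  0.        , 418.28069703, 196.82270366],
       [  0.        ,   0.        ,   1.        ]]), 'xyz': array([ 0.29033982, -0.82563119,  0.76758328]), 'attitude': array([ 0.87400076, -0.08723309, -0.18170659])} 0.0 3.209392
0.0187 [-3.53972933e-01 -3.12119304e+00  1.66616336e-03] 0.1
```

View pics/top0.png

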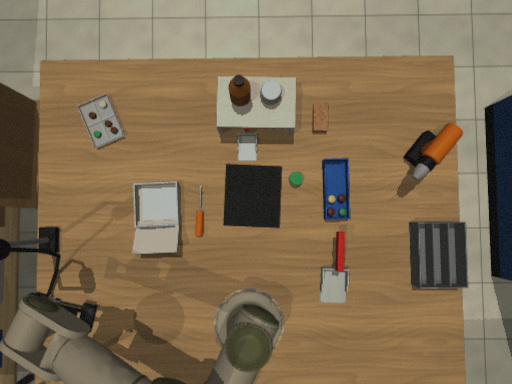

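View pics/side0.png

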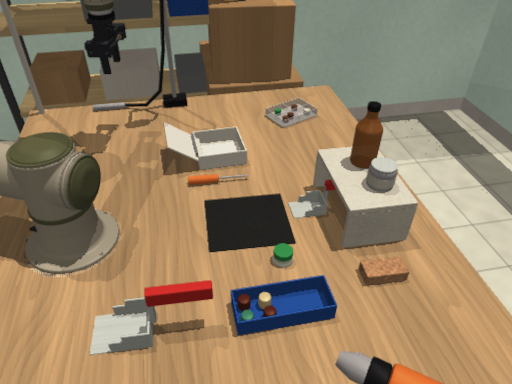

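Top picture: shelf at about (257,103), our scoop's pan (247,147) just in front of it, mat (253,196), bin (336,190) with bobs at its near end, case (156,205) with its lid toward the robot. The scoop at (335,280) is the large look-alike, and the tray at (100,120) is another decoy. The side view agrees.

```bash
cat > h.py <<'E'
from plant import robot, grip, kinematics, cams, monitor
import cv2, numpy as np
from scipy.spatial.transform import Rotation as R
def cam(n):
    c=cams.calibration(n); p,d=cams.camera(n); return p,d,c
def rays(uv,c):
    uv=np.atleast_2d(uv).astype(float); K=c["camera_matrix"]
    v=np.c_[(uv[:,0]-K[0,2])/K[0,0],-(uv[:,1]-K[1,2])/K[1,1],-np.ones(len(uv))]
    return R.from_rotvec(c["attitude"]).apply(v)
def onplane(uv,z,c):
    r=rays(uv,c); o=np.array(c["xyz"]); return o+r*((z-o[2])/r[:,2])[:,None]
def cloud(d,c):
    h,w=d.shape; u,v=np.meshgrid(np.arange(w),np.arange(h))
    P=np.array(c["xyz"])+rays(np.c_[u.ravel(),v.ravel()],c)*d.ravel()[:,None]
    return P.reshape(h,w,3)
def big(mask,box=None):
    m=mask.astype(np.uint8)*255
    if box: k=np.zeros_like(m); x0,y0,x1,y1=box; k[y0:y1,x0:x1]=1; m*=k
    cs,_=cv2.findContours(m,cv2.RETR_EXTERNAL,cv2.CHAIN_APPROX_NONE)
    return max(cs,key=cv2.contourArea)[:,0,:]
def rect(cnt,z,c):
    P=onplane(cnt,z,c)[:,:2]
    (x,y),(w,h),a=cv2.minAreaRect((P*1000).astype(np.float32)); return np.round([x,y,w,h,a],1)
E
python3 - <<'E'
from h import *
p=np.load("top_p.npy");d=np.load("top_d.npy");c=cams.calibration("top")
hsv=cv2.cvtColor(p,cv2.COLOR_BGR2HSV);H,S,V=cv2.split(hsv);P=cloud(d,c);Z=P[...,2]
print("mat",rect(big(V<60,(215,155,290,235)),.003,c))
print("bin",rect(big((H>100)&(H<130)&(S>120),(315,150,360,230)),.044,c))
print("shelf",rect(big((Z>.10),(200,60,310,140)),.125,c))
print("case>z",rect(big((S<60)&(V>100),(128,175,185,228)),.05,c))
print("pan",rect(big((S<40)&(V>110),(232,133,264,165)),.0,c), "low",rect(big((S<40)&(V>110)&(Z<.012),(232,133,264,165)),.0015,c),"walls",rect(big((Z>.015)&(S<60),(232,131,264,165)),.034,c))
for n,b in (("red",(235,125,260,140)),):
    print(n,rect(big(((H<8)|(H>172))&(S>120),b),.088,c))
print("Zmed shelf,mat,pan,wood",np.median(Z[105:120,225:280]),np.median(Z[170:220,230:275]),np.median(Z[150:158,242:254]),np.median(Z[235:250,240:270]))
print("case Z by row", np.round(Z[178:255:6,156],3)); print(np.round(P[178:255:6,156,0],3))
def on(n,b,m):
    k=big(m,b); q=k.mean(0); print(n,onplane(q,.0,c).round(3))
on("wax",(285,165,310,190),(H>40)&(H<90)&(S>100)); on("sdr",(190,180,210,240),(H<20)&(S>200))
q=cv2.resize(np.hstack([p[125:230,225:275],p[150:230,318:358].repeat(1,0).copy() if 0 else cv2.copyMakeBorder(p[150:230,318:358],0,25,0,0,0),p[150:255,125:215]]),None,fx=4,fy=4,interpolation=cv2.INTER_NEAREST)
cv2.imwrite("pics/crop1.png",q)
E
```

```text
mat [447.2 -15.6 196.4 217.1  87.3]
bin [ 4.658e+02 -3.040e+02  2.051e+02  8.810e+01  3.000e-01]
shelf [752.6 -31.6 258.8 178.   88.5]
case>z [415.6 317.  159.1 151.6   2.1]
pan [613.4   0.7  64.5  72.   89.3] low [606.    0.7  64.3  57.6  89.3] walls [636.1   0.   63.   63.4  89.5]
red [665.2   0.9  10.1  10.2  89.4]
Zmed shelf,mat,pan,wood 0.12444730821914374 0.0022009372338248623 0.0004210798926205239 -0.0007575700227016036
case Z by row [-0.003 -0.001  0.002  0.006  0.004  0.006  0.005  0.021  0.059  0.049
  0.072  0.076  0.097]
[0.513 0.492 0.47  0.448 0.427 0.406 0.385 0.363 0.343 0.323 0.303 0.283
 0.265]
wax [[ 0.508 -0.173  0.   ]]
sdr [[0.349 0.174 0.   ]]
```

View pics/crop1.png

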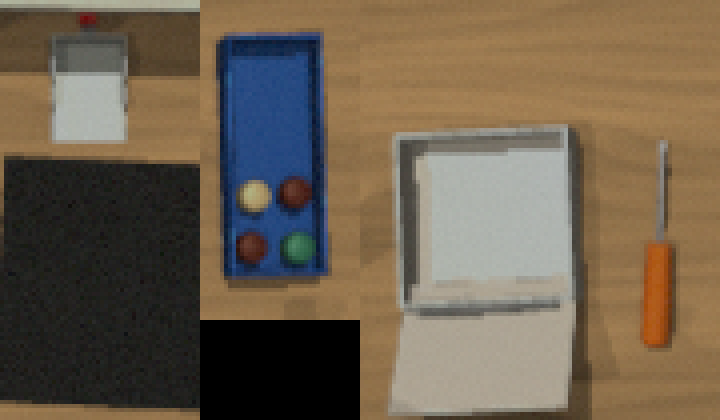

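The crops show the scoop straight on (lip at crop row 142, red stub under the shelf), four bobs as a 2x2 group in the near half of the bin, and the case with its lid folded toward the robot. The sizes agree with those given. Next I check reachability and take closer wrist views.

```bash
cat >> h.py <<'E'
def tool(yaw=0,tilt=0):   # degrees; tilt<0: fingers point outward, scoop mouth down
    return (R.from_euler('z',yaw,degrees=True)*R.from_euler('y',tilt,degrees=True)*R.from_euler('y',-180,degrees=True)).as_rotvec()
HZ=robot.hold_point_z
def tcp_for(point,rv):   # TCP so that the grasp point is at point
    return np.array(point)+R.from_rotvec(rv).apply([0,0,HZ])
E
python3 - <<'E'
from h import *
def t(n,pt,y,a):
    rv=tool(y,a); q=kinematics.ik(tcp_for(pt,rv),rv); print(n,None if q is None else np.round(q,2))
t("pick",(.63,0,.025),0,-25); t("mat",(.44,0,.025),0,-25); t("handle",(.51,0,.08),0,0)
t("bin in",(.58,-.304,.1),0,0); t("bin lift",(.5,-.304,.2),0,25); t("bin lift",(.5,-.304,.1),0,20)
for y in (0,-30,30,60,-60,-90):
  for a in (0,-50,-65): t(f"case {y} {a}",np.array([.41,.317,.16])+.1*np.array([np.cos(np.radians(y)),np.sin(np.radians(y)),0]),y,a)
robot.move_pose([.47,-.02,.33],tool())
p,d,c=cam("wrist"); cv2.imwrite("pics/w1.png",p); np.savez("w1.npz",p=p,d=d,**c)
print(c["xyz"],monitor.read_position())
robot.move_pose([.40,-.304,.30],tool())
p,d,c=cam("wrist"); cv2.imwrite("pics/w2.png",p); np.savez("w2.npz",p=p,d=d,**c)
print(c["xyz"],monitor.read_q(),monitor.read_time())
a=cv2.imread("pics/w1.png");b=cv2.imread("pics/w2.png")
cv2.imwrite("pics/w12.png",cv2.resize(np.hstack([a,b]),(800,300),interpolation=cv2.INTER_AREA))
E
```

```text
pick [-0.22  0.67  1.7   0.27  0.35 -2.02]
mat None
handle [-0.23  0.5   1.74 -0.    0.9  -1.8 ]
bin in [-0.66  0.74  1.24 -0.    1.16 -2.23]
bin lift [-0.65  0.7   1.11 -0.26  1.69 -2.2 ]
bin lift [-0.66  0.75  1.26 -0.21  1.41 -2.17]
case 0 0 [ 0.36  0.56  1.39  0.    1.19 -1.21]
case 0 -50 None
case 0 -65 [0.54 0.48 1.98 4.08 0.61 0.98]
case -30 0 [ 0.29  0.49  1.51  0.    1.14 -0.76]
case -30 -50 [ 0.56  0.47  1.79 -1.2   0.82  0.37]
case -30 -65 None
case 30 0 [ 0.45  0.6   1.33 -0.    1.22 -1.65]
case 30 -50 [0.42 0.39 1.94 2.14 0.1  2.5 ]
case 30 -65 [0.41 0.44 2.06 2.92 0.5  1.72]
case 60 0 [ 0.53  0.59  1.35 -0.    1.21 -2.09]
case 60 -50 [0.33 0.4  1.92 1.42 0.53 2.81]
case 60 -65 [0.28 0.45 2.03 1.96 0.75 2.24]
case -60 0 [ 0.24  0.39  1.66  0.    1.09 -0.29]
case -60 -50 [ 0.58  0.54  1.67 -0.96  1.21  0.55]
case -60 -65 [ 0.64  0.64  1.67 -1.17  1.36  0.72]
case -90 0 [0.23 0.29 1.81 0.   1.05 0.23]
case -90 -50 [ 0.56  0.6   1.57 -0.71  1.54  0.79]
case -90 -65 [ 0.6   0.72  1.51 -0.85  1.72  0.85]
[ 0.40211188 -0.01940811  0.47663757] [ 0.47001027 -0.0194375   0.32995156]
[ 0.3325719  -0.30310796  0.44689883] [-8.81255337e-01  2.23902846e-01  1.45349098e+00  2.43413435e-04
  1.46374747e+00 -2.45365520e+00] 3.6333
```

View pics/w12.png

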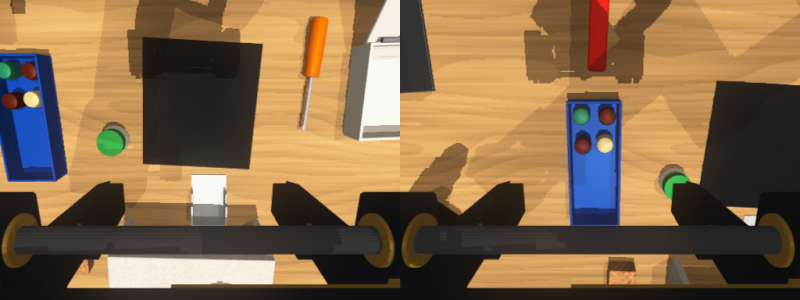

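Wrist view 1 shows the mat at (145–263, 38–168) and the scoop pan at (192–227, 175–225). View 2 shows the bin at (567–621, 98–225) with the bobs at (582–607, 115–146). Now I'll refine these measurements and check the pick tilt.

```bash
python3 - <<'E'
from h import *
for f in ("w1","w2"):
    D=np.load(f+".npz");p,d=D["p"],D["d"];c={k:D[k] for k in("camera_matrix","xyz","attitude")}
    H,S,V=cv2.split(cv2.cvtColor(p,cv2.COLOR_BGR2HSV));P=cloud(d,c);Z=P[...,2]
    if f=="w1":
        print("mat",rect(big(V<60,(150,30,345,220)),.003,c))
        k=big((S<40)&(V>200),(235,215,300,262)); print("lip floor",rect(k,.0015,c))
        W=P[215:280,235:300].reshape(-1,3); W=W[(W[:,2]>.012)&(W[:,2]<.05)]; print("walls",W.min(0).round(3),W.max(0).round(3),len(W))
        L=W[W[:,2]<.03]; print(np.percentile(W[:,1],[2,50,98]).round(4))
        E_=P[258:290,140:350].reshape(-1,3); E_=E_[(E_[:,2]>.12)]; print("shelf front",np.percentile(E_[:,0],[1,5]) if len(E_) else None)
        s=big((H<20)&(S>200)&(V>150),(370,0,430,120)); print("sdr",onplane(s.mean(0),.01,c))
    else:
        k=big((H>100)&(H<130)&(S>120),(200,120,290,290)); print("bin z44",rect(k,.044,c))
        M=(S>90)&~((H>95)&(H<135))&(V>30); m=np.zeros_like(V);m[130:200,218:278]=(Z[130:200,218:278]>.015)&M[130:200,218:278]
        n,l,st,ce=cv2.connectedComponentsWithStats(m)
        for i in range(1,n):
            if st[i,4]>40: print("bob",onplane(ce[i],.03,c).round(3)[0],st[i],P[...,2][l==i].max().round(3), hsv if 0 else H[l==i].mean())
for a in(-10,-15,-20):
    rv=tool(0,a)
    for x in (.627,.47,.49): 
        q=kinematics.ik(tcp_for((x,0,.03),rv),rv); print(a,x,None if q is None else np.round(q,2))
E
```

```text
mat [447.  -17.1 197.5 218.2  87. ]
lip floor [605.1   1.4  65.8  60.1  89.7]
walls [ 0.604 -0.031  0.012] [0.656 0.034 0.036] 181
[-0.0311  0.0315  0.0343]
shelf front [0.40211188 0.44266744]
sdr [[0.34905239 0.1745457  0.01      ]]
bin z44 [ 4.649e+02 -3.089e+02  2.099e+02  8.260e+01  3.000e-01]
bob [ 0.386 -0.289  0.03 ] [255 137  21  23 383] 0.447 11.114882506527415
bob [ 0.387 -0.329  0.03 ] [221 138  22  22 373] 0.447 74.62198391420911
bob [ 0.428 -0.293  0.03 ] [252 172  21  23 264] 0.447 19.742424242424242
bob [ 0.433 -0.328  0.03 ] [223 174  21  24 381] 0.447 56.86614173228347
-10 0.627 [-0.2   0.72  1.52  0.05  0.73 -1.81]
-10 0.47 [-0.27  0.47  2.    0.1   0.5  -1.93]
-10 0.49 [-0.26  0.5   1.95  0.09  0.53 -1.91]
-15 0.627 [-0.21  0.69  1.59  0.09  0.61 -1.85]
-15 0.47 [-0.29  0.45  2.06  0.2   0.38 -2.03]
-15 0.49 [-0.27  0.48  2.    0.18  0.41 -2.  ]
-20 0.627 [-0.21  0.67  1.65  0.16  0.48 -1.91]
-20 0.47 [-0.3   0.44  2.12  0.39  0.27 -2.23]
-20 0.49 [-0.29  0.47  2.06  0.34  0.29 -2.17]
```

```bash
python3 - <<'E'
from h import *
rv=tool(0,-12); ax=R.from_rotvec(rv).apply([0,0,1])
g=np.array([.624,.0015,.026]); T=tcp_for(g,rv)
grip(.088)
robot.move_pose(T-.11*ax,rv)
print(robot.move_linear(T,feed=.12,max_force=8),monitor.read_position()-T)
print(grip(.05),monitor.read_finger_gap(),monitor.read_grasp_force())
U=T+[0,0,.008]; robot.move_linear(U,feed=.05)
robot.move_linear(U+[-.145,-.01,0],feed=.12)
print(robot.move_linear(U+[-.145,-.01,-.012],feed=.03,max_force=3),monitor.read_position()-T)
grip(.088); print(monitor.read_ft_force())
X=monitor.read_position(); robot.move_linear(X-.13*ax,feed=.2)
p,d,c=cam("wrist"); cv2.imwrite("pics/w3.png",p); np.savez("w3.npz",p=p,d=d,**c)
p,d,c=cam("top"); np.savez("t3.npz",p=p,d=d,**c);print(monitor.read_time())
cv2.imwrite("pics/x3.png",np.hstack([cv2.resize(p[110:238,200:300],None,fx=3,fy=3),cv2.imread("pics/w3.png")[:, :500]]))
E
```

```text
False [ 3.70332379e-04 -8.24690283e-05  7.97262707e-04]
False 0.06580371774643765 29.97972172452137
True [-0.14454567 -0.01002755  0.00295729]
[ 0.05249558 -0.46008099 -0.44454925]
10.25
```

View pics/x3.png

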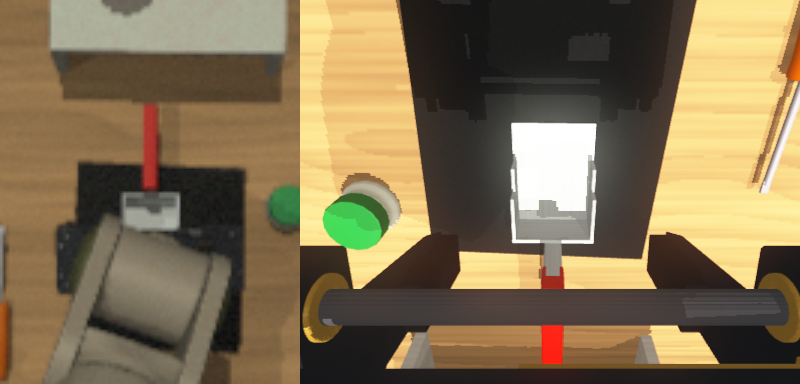

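The scoop lies flat on the mat with its handle clear of the shelf. Next I measure its handle, grip it, lift it, and hover over the empty half of the bin.

```bash
cat >> h.py <<'E'
def sc(pan,yaw=0,tilt=0):
    """TCP pose for scoop origin at pan (scoop held at its grip point)"""
    rv=tool(yaw,tilt); r=R.from_euler('z',yaw,degrees=True)*R.from_euler('y',tilt,degrees=True)
    return tcp_for(np.array(pan)+r.apply([.065,0,.075]),rv),rv
E
python3 - <<'E'
from h import *
D=np.load("w3.npz");p,d=D["p"],D["d"];c={k:D[k] for k in("camera_matrix","xyz","attitude")}
H,S,V=cv2.split(cv2.cvtColor(p,cv2.COLOR_BGR2HSV))
k=big((V>225)&(S<40),(200,110,310,225)); print("lip",rect(k,.0045,c), onplane([[215,124],[295,124]],.0045,c).round(4))
r=big(((H<8)|(H>172))&(S>150),(230,255,280,290)); b=cv2.boundingRect(r); print(b,onplane([b[0]+b[2]/2,b[1]+6],.091,c))
D=np.load("t3.npz");p=D["p"];c={k:D[k] for k in("camera_matrix","xyz","attitude")}
H,S,V=cv2.split(cv2.cvtColor(p,cv2.COLOR_BGR2HSV))
q=rect(big(((H<8)|(H>172))&(S>120),(240,130,262,176)),.091,c); print("handle",q)
E
```

```text
lip [468.8  -8.3  66.6  78.1  89.5] [[ 0.4306 -0.038   0.0045]
 [ 0.4306  0.0245  0.0045]]
(241, 267, 23, 22) [[ 0.50628281 -0.00861691  0.091     ]]
handle [564.7  -8.2  16.8  94.5  89.4]
```

```bash
python3 - <<'E'
from h import *
T,rv=sc((.4745,-.0082,.003))
grip(.06)
robot.move_pose(T+[0,0,.08],rv); 
print(robot.move_linear(T,feed=.15,max_force=8),monitor.read_position()-T)
print(grip(.0),monitor.read_finger_gap(),monitor.read_grasp_force())
robot.move_linear(T+[0,0,.10],feed=.2)
T,rv=sc((.508,-.307,.10)); robot.move_linear(T,rv,feed=.3)
robot.wait(.2)
p,d,c=cam("wrist"); np.savez("w4.npz",p=p,d=d,**c)
s,ds,cs=cam("side"); np.savez("s4.npz",p=s,d=ds,**cs); t,dt,ct=cam("top"); np.savez("t4.npz",p=t,d=dt,**ct)
cv2.imwrite("pics/x4.png",np.hstack([cv2.resize(s[200:350,200:350],(450,450)),cv2.resize(p[40:340,150:350],(300,450))]))
print(monitor.read_ft_force(),monitor.read_time())
E
```

```text
False [ 0.0001492  -0.00012829  0.00101391]
False 0.015731686715475326 29.998822063207626
[-0.57437552  0.26680714 -2.14630922] 14.875
```

View pics/x4.png

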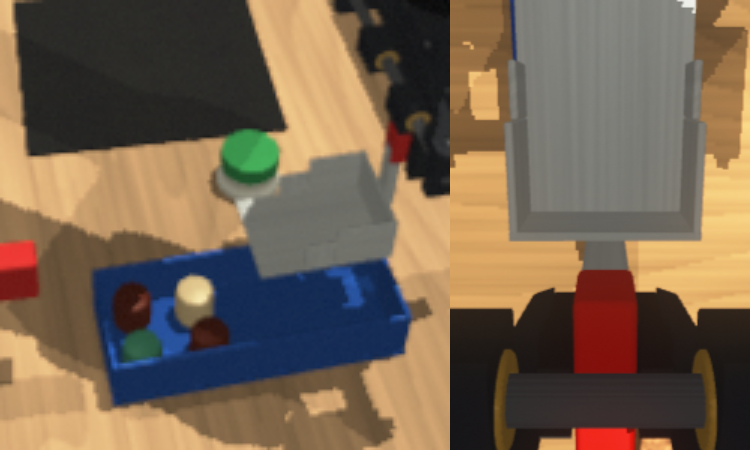

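Side crop: the scoop is held level over the empty half, clear of the bobs. Now I lower it, then slide toward the near wall.

```bash
python3 - <<'E'
from h import *
T,rv=sc((.508,-.3075,.05),0,-2); robot.move_linear(T,rv,feed=.2)
f0=monitor.read_ft_force()
T,rv=sc((.508,-.3075,.0),0,-2)
print(robot.move_linear(T,feed=.04,max_force=4)); X=monitor.read_position(); print("z short",X-T,monitor.read_ft_force()-f0)
p,d,c=cam("wrist"); np.savez("w5.npz",p=p,d=d,**c)
X=X+[0,0,.001]
for dx in (-.03,-.06,-.099):
    Y=X+[dx,0,0]; r=robot.move_linear(Y,feed=.06,max_force=14)
    print(dx,r,monitor.read_position()-Y,monitor.read_ft_force()-f0)
    if r: break
q,_,_=cam("wrist"); s,_,_=cam("side"); print(monitor.read_time())
cv2.imwrite("pics/x5.png",np.hstack([cv2.resize(s[230:350,200:350],(500,400)),cv2.resize(q[40:340,150:350],(267,400))]))
E
```

```text
True
z short [3.35428295e-04 5.98049289e-06 2.68325108e-03] [1.97176462 0.22511061 4.31519948]
-0.03 False [-0.00035434  0.00010759 -0.00035297] [-0.88685956  0.98943781  1.82859982]
-0.06 False [-2.22581434e-04  4.31987250e-05 -1.98988779e-04] [-1.43170804  0.49957685  0.8238654 ]
-0.099 True [ 0.00243608 -0.00031998  0.00081767] [3.29811129 1.49313992 3.08663453]
18.4083
```

View pics/x5.png

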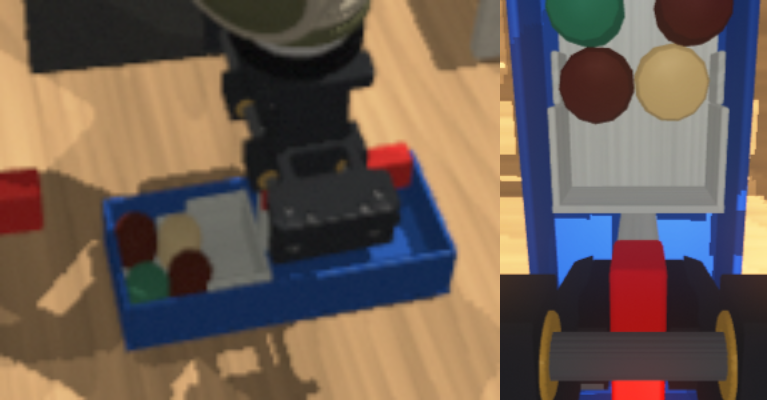

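All four bobs stand on the pan with the lip at the near wall. Now I tilt the mouth up about the pan's rear edge while lifting, and check.

```bash
cat >> h.py <<'E'
def piv(p,yaw,tilt):   # pan rear bottom edge at p
    r=R.from_euler('z',yaw,degrees=True)*R.from_euler('y',tilt,degrees=True)
    return sc(np.array(p)-r.apply([.045,0,0]),yaw,tilt)
E
python3 - <<'E'
from h import *
f0=monitor.read_ft_force()
X=monitor.read_position(); T,_=sc((0,0,0),0,-2); o=X-T; p0=o+R.from_euler('y',-2,degrees=True).apply([.045,0,0]); print(p0)
for t,dx,dz in ((4,.001,.001),(9,.003,.008),(14,.005,.025),(20,.006,.06),(20,.006,.13)):
    T,rv=piv(p0+[dx,0,dz],0,t); robot.move_linear(T,rv,feed=.06 if dz<.1 else .15); print(t,monitor.read_ft_force()-f0)
q,_,_=cam("wrist"); s,_,_=cam("side"); print(monitor.read_time(),monitor.read_q())
for y in (-60,-75,-90):
  for z,t in((.2,20),(.2,0),(.12,-40),(.12,-60)):
    r=R.from_euler('z',y,degrees=True); T,rv=sc(np.array([.412,.30,z]),y,t); k=kinematics.ik(T,rv); print(y,t,None if k is None else np.round(k,2))
cv2.imwrite("pics/x6.png",np.hstack([cv2.resize(s[150:330,180:380],(444,400)),cv2.resize(q[40:340,150:350],(267,400))]))
E
```

```text
[ 0.45690002 -0.30772213  0.00581088]
4 [-3.06139395 -0.31949275 -2.59763248]
9 [-3.62161332 -0.54820605 -3.50529351]
14 [-2.97870511 -0.40308116 -3.27227093]
20 [-3.12074533  0.78783908 -4.21025576]
20 [-3.39611369 -0.06879611 -3.5325826 ]
20.7583 [-0.66054092  0.67438213  1.13256947 -0.2115023   1.61596646 -2.21110584]
-60 20 [ 0.08  0.32  1.55  0.32  1.43 -0.51]
-60 0 [ 0.27  0.26  1.52  0.    1.36 -0.25]
-60 -40 [ 0.68  0.44  1.56 -0.71  1.34  0.4 ]
-60 -60 [ 0.83  0.6   1.51 -0.97  1.54  0.61]
-75 20 [ 0.05  0.23  1.68  0.35  1.33 -0.31]
-75 0 [0.27 0.22 1.57 0.   1.35 0.  ]
-75 -40 [ 0.66  0.51  1.46 -0.63  1.51  0.55]
-75 -60 [ 0.79  0.69  1.34 -0.86  1.74  0.67]
-90 20 [ 0.04  0.13  1.79  0.37  1.23 -0.08]
-90 0 [0.27 0.19 1.61 0.   1.34 0.27]
-90 -40 [ 0.63  0.57  1.36 -0.55  1.66  0.71]
-90 -60 [ 0.74  0.78  1.18 -0.75  1.93  0.75]
```

View pics/x6.png

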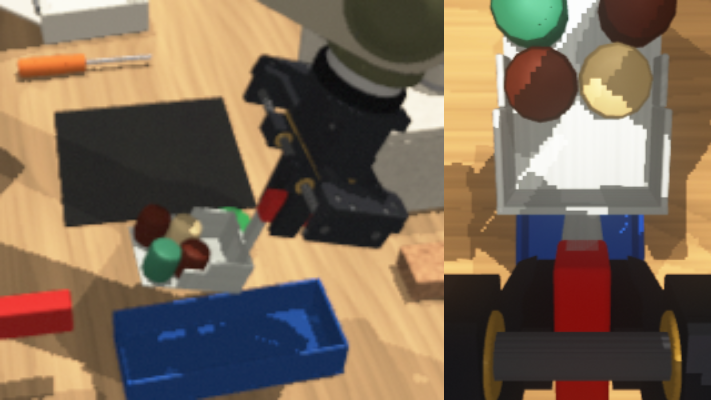

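All four ride in the pan but stand well forward. I'll tilt further, still over the bin, to make them slide back.

```bash
python3 - <<'E'
from h import *
p0=np.array([.463,-.3077,.15])
for t in (26,32,38):
    T,rv=piv(p0,0,t); robot.move_linear(T,rv,feed=.08)
robot.wait(.3)
q,d,c=cam("wrist"); s,_,_=cam("side"); print(monitor.read_time(),monitor.read_q())
cv2.imwrite("pics/x7.png",np.hstack([cv2.resize(s[150:330,180:380],(444,400)),cv2.resize(q[40:340,150:350],(267,400))]))
E
```

```text
21.9667 [-0.59229597  0.87973533  0.85407235 -0.37934697  1.9551816  -2.20687002]
```

View pics/x7.png

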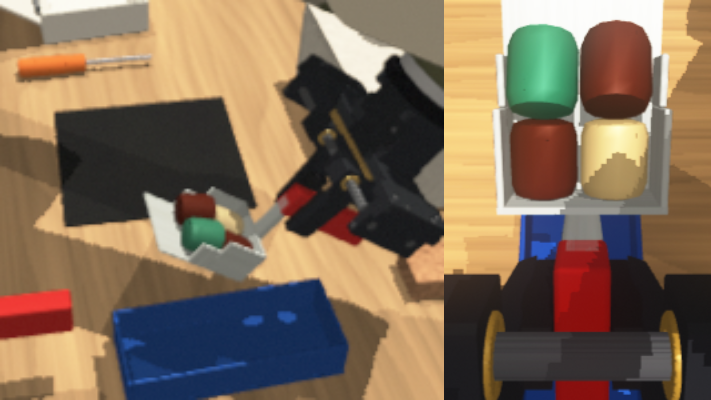

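The bobs now lie nested at the back of the pan. I carry them to the case, tilted, and tip them in about the lip.

```bash
cat >> h.py <<'E'
def lip(p,yaw,tilt):
    r=R.from_euler('z',yaw,degrees=True)*R.from_euler('y',tilt,degrees=True)
    return sc(np.array(p)+r.apply([.045,0,0]),yaw,tilt)
E
python3 - <<'E'
from h import *
Y=-80; L=np.array([.418,.298,.068])
W=[sc((.43,-.22,.2),-15,24),sc((.42,-.08,.2),-35,24),sc((.41,.06,.2),-60,24),lip(L+[0,-.02,.14],Y,24),lip(L+[0,0,.10],Y,15)]
W+=[lip(L+[0,0,z],Y,t) for z,t in ((.04,0),(.005,-15),(0,-30),(0,-45),(0,-60))]
assert all(kinematics.ik(*w) is not None for w in W)
for i,w in enumerate(W):
    robot.move_linear(*w,feed=.25 if i<3 else .15)
    if i==3: q,_,_=cam("wrist")
robot.wait(.5)
t,_,_=cam("top"); s,_,_=cam("side"); print(monitor.read_time(),monitor.read_q())
cv2.imwrite("pics/x8.png",np.hstack([cv2.resize(s[90:210,130:280],(500,400)),cv2.resize(q[40:340,150:350],(267,400))]))
E
```

```text
28.05 [ 0.73653182  0.71111131  1.34047177 -0.83992504  1.74952704  0.70375526]
```

View pics/x8.png

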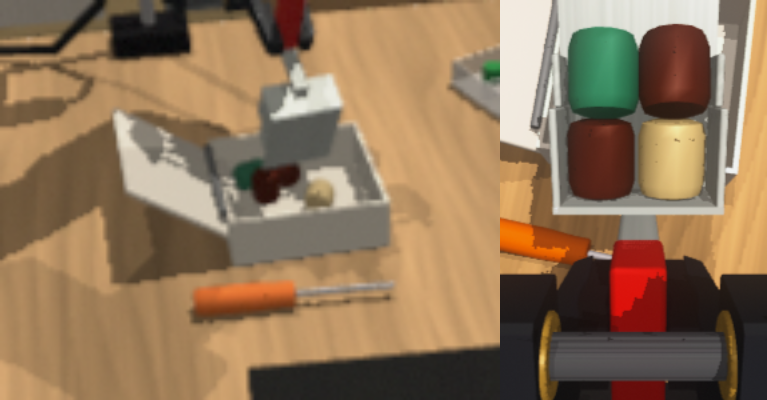

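The case holds green, two browns and cream. Next I raise the scoop, return it to the mat and lay it down.

```bash
python3 - <<'E'
from h import *
Y=-80; L=np.array([.418,.298,.068])
M=np.array([.472,-.012,.003])
W=[lip(L+[0,-.005,.05],Y,-50),lip(L+[0,-.02,.11],Y,-20),sc((.42,.12,.18),-60,0),sc((.45,.03,.15),-25,0),sc(M+[0,0,.09],0,0),sc(M+[0,0,.02],0,0)]
assert all(kinematics.ik(*w) is not None for w in W)
for w in W: robot.move_linear(*w,feed=.2)
robot.wait(.2)
print(robot.move_linear(sc(M-[0,0,.006])[0],feed=.02,max_force=3),monitor.read_position()-sc(M)[0])
grip(.06); robot.wait(.3)
X=monitor.read_position(); robot.move_linear(X+[0,0,.14],feed=.2)
robot.move_pose([.30,-.15,.33],tool()); robot.wait(.3)
t,d,c=cam("top"); s,ds,c2=cam("side"); print(monitor.read_time())
np.savez("t9.npz",p=t,d=d,**c)
cv2.imwrite("pics/x9.png",np.hstack([cv2.resize(t[70:235,130:300],(412,400)),cv2.resize(s[90:250,130:350],(388,282))[:400] if 0 else cv2.copyMakeBorder(cv2.resize(s[90:250,130:350],(388,282)),0,118,0,0,0)]))
H,S,V=cv2.split(cv2.cvtColor(t,cv2.COLOR_BGR2HSV))
print("handle",rect(big(((H<8)|(H>172))&(S>120),(240,125,275,185)),.091,c))
for n,b,m in(("wax",(285,165,310,190),(H>40)&(H<90)&(S>100)),("sdr",(190,180,210,240),(H<20)&(S>200))): print(n,onplane(big(m,b).mean(0),0,c).round(3))
P=cloud(d,c); sub=P[160:195,235:270].reshape(-1,3); print("max z pan area",np.percentile(sub[:,2],[50,95,99]))
E
```

```text
True [ 3.25561673e-04  1.91888677e-05 -9.42287342e-05]
36.5167
handle [562.9 -11.5  16.8  91.1  89.4]
wax [[ 0.508 -0.173  0.   ]]
sdr [[0.349 0.174 0.   ]]
max z pan area [0.00295765 0.08612481 0.09390391]
```

View pics/x9.png

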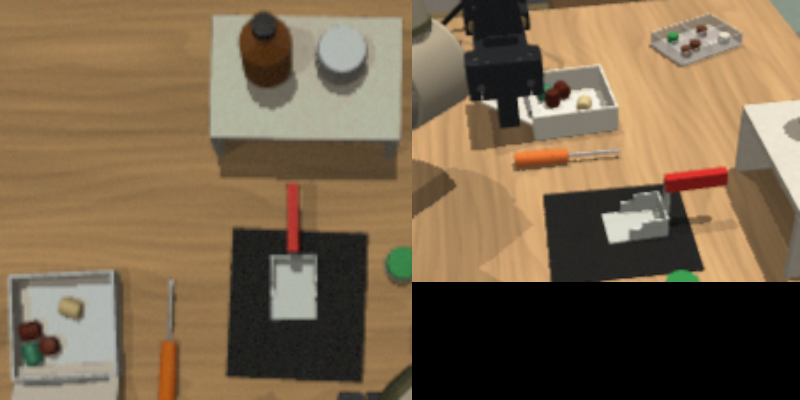

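The picture shows all four bobs in the case, the scoop flat on the mat, and the bystanders unmoved. I'll check the bob heights and hand in.

```bash
python3 - <<'E'
from h import *
D=np.load("t9.npz");d=D["d"];c={k:D[k] for k in("camera_matrix","xyz","attitude")};S=cv2.cvtColor(D["p"],cv2.COLOR_BGR2HSV)[...,1]
P=cloud(d,c)[185:222,137:174]; m=S[185:222,137:174]>90; z=P[...,2][m].max(); print("top",z)
if z<.06:
    robot.wait(.5); print(robot.job_done(), monitor.read_time())
E
```

```text
top 0.042218152144709364
the job is handed in; nothing more can be done
the job is handed in; nothing more can be done
```

I handed the job in after about 37 s: all four bobs lie in the case, the scoop lies flat and released on the mat, and the camera showed the wax jar and screwdriver at their starting positions and the shelf items still in place; the cork block was not re-measured.

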